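Switch on the saw bench in order

TASK

Get the workshop saw ready to run: first switch on the main switch by pushing down the raised, ribbed end of its rocker until it has tipped right over, then press the large mushroom button (dust extractor) fully down, and then press the small round button (saw) fully down. All three stay where you push them and must be left on. Only press with the fingertips, and leave the toy house, glue bottle, hammer and wood offcut where they are.

Things in the scene. Friction and masses are not known exactly. Their poses are not given: they have to be found in the camera images.
- main_box: Main switch: grey box 88 mm square, 45 mm high, on a plywood foot 100 mm square, fixed to the bench, facing any way; origin at the centre of its underside, under the rocker's hinge; x axis points from the hinge to the ribbed end. On top a near-black V-shaped rocker 68 mm long, 40 mm wide; only its ribbed half (34 mm long, small steel rib 27 mm from the hinge) is to be pushed.
- rocker_on_end (a point): The spot to push on the main switch: on the top face of the raised, ribbed half of its rocker, 24 mm from the hinge, mid-width. Moves with the rocker: about 69 mm above the bench when off and 60 mm when on (that half is then level and the other half stands up).
- main_rocker (a joint): Angle of the main rocker, rad: 0 = off (ribbed end up), 0.4 = on (ribbed end fully down, against its stop). It stays wherever it is left; about 4 to 5 N straight down at rocker_on_end turns it.
- ext_button_top (a point): Centre of the top of the dust extractor's near-black mushroom button, 48 mm across, on a grey box 88 mm square and 60 mm high fixed to the bench. Top is 83 mm above the bench when up and 75 mm when fully down; the point moves with the button, and its z axis points up.
- ext_button (a joint): Travel of the mushroom button, m: 0 = up, 0.008 = fully down against its stop. It moves straight down, takes about 4 N and stays down.
- saw_button_top (a point): Centre of the flat top of the saw's small near-black round button, 22 mm across, on a grey box 88 mm square and 70 mm high fixed to the bench. Top is 84 mm above the bench when up and 76 mm when fully down (still 6 mm proud of the box); the point moves with the button, and its z axis points up.
- saw_button (a joint): Travel of the small button, m: 0 = up, 0.008 = fully down against its stop. It moves straight down, takes about 4 N and stays down.
- toy_house: Bystander, loose: wooden toy house with a pitched terracotta roof, 110 by 120 mm, 116 mm high; origin at the centre of its underside. Leave alone.
- glue_bottle: Bystander, loose: white bottle, 52 mm in diameter, 125 mm high, standing; origin at the centre of its underside. Leave alone.
- bench_hammer: Bystander, loose: bench hammer lying flat, under 50 mm high; its x axis runs along the handle. Leave alone.
- offcut: Bystander, loose: wooden offcut 70 by 35 by 22 mm lying flat; origin at the centre of its underside. Leave alone.

How it is judged:
On the way, in this order (a step that is already met when the one before it is completed fails the run):
1. main rocker tipped over to on (value of joint main_rocker above 0.34 rad), for 0.2 s.
2. mushroom button pressed fully down (value of joint ext_button above 0.0065 m), for 0.2 s.
3. small saw button pressed fully down (value of joint saw_button above 0.0065 m), for 0.2 s.
At the end, for the whole second after the job is handed in: The rocker is on (over 0.34 of 0.4 rad), and the mushroom and the small button are both down (over 6.5 of 8 mm) (value of joint main_rocker above 0.34 rad and value of joint each of ext_button, saw_button above 0.0065 m); the robot touches nothing.
It fails at once if the mushroom button is pushed in while the main switch is off (value of joint ext_button above 0.005 m and value of joint main_rocker below 0.3 rad).
It fails at once if the saw button is pushed in while the main switch is off or the extractor button is up (value of joint saw_button above 0.005 m and (value of joint ext_button below 0.005 m or value of joint main_rocker below 0.3 rad)).
It fails at once if a bystander is shifted more than 30 mm, lifted or carried (distance of any of toy_house, glue_bottle, bench_hammer, offcut from where it was at the start of the episode above 0.03 m).
It fails at once if the toy house or the glue bottle is tipped over (angle between any of toy_house, glue_bottle's own z axis and vertical above 0.5 rad).
It also fails if it takes over 53 s, if anything falls off the work surface, if the arm or the gripper's body presses on something with over 40 N, if the wrist force passes 120 N, or if a joint passes its speed limit or range.

ROBOT

A 7-joint arm with a two-finger parallel gripper is mounted at the origin on the work surface. World frame = base frame: x ahead of the robot, y to its left, z up, the work surface at z = 0. Lengths are in m, angles in rad, forces in N, time in s.
With the tool pointing down it reaches from about 0.4 to 0.9 m from the base axis. Payload 5.5 kg.
Tool frame: the origin (TCP) lies at the very end of the fingers, on their centre line; the grasp point (between the pads) lies 19 mm behind it; z points along the fingers, y is the line along which they close (so a half turn about z gives the same grasp; the last joint's range is limited). The gripper opens to 92 mm and grips with 3 to 60 N. Pads are 19 mm wide; open, the fingers measure 130 mm over their backs; the gripper's body (75 mm by 190 mm) begins 47 mm behind the grasp point.
Start: joints at [1.461, 0.501, -0.427, 1.55, 0.221, 1.138, -0.21], TCP at [0.237, -0.605, 0.227] pointing down, gripper open.
Joint ranges: [-2.88, 2.88], [-0.31, 2.03], [-1.54, 1.56], [0.2, 2.42], [-1.41, 4.55], [0.19, 2.02], [-2.57, 2.57]. Speed limits (rad/s): [2.57, 2.57, 3.14, 3.14, 3.14, 3.14, 3.14].

INTERFACE

Orientations are given as a unit quaternion [w, x, y, z].
In Python, from cell import ctrl gives the robot as it stands. Calls block until the motion is done:
- ctrl.move_pose(position, orientation): joint-space move of the TCP to a pose.
- ctrl.move_straight(position, rot=None, feed=0.15, force_limit=None): straight line of the TCP; rot=None keeps the orientation; feed is the mean speed in m/s. With force_limit (N) it stops when the force on the tool has changed by that much, and returns True; else False.
- ctrl.move_joints(angles): joint-space move.
- ctrl.gripper_to(opening): finger opening in m; the grip force is fixed at half the most; returns when the fingers have stopped.
- ctrl.sleep(seconds).
- ctrl.solve_ik(position, orientation): joint angles nearest the present ones, or None.
- ctrl.read_camera(name): name is "scene" or "side" or "wrist"; returns a dict with "pixels" (400x640x3 uint8, blue, green, red), "mtx" (3x3 intrinsics, pixels), "cam_to_world" (4x4, takes a point from camera to world coordinates). Camera axes: x right, y up, looking along -z (the intrinsics and any distortion apply to the point x, -y, -z); pixel columns grow to the right and rows downward; lengths in m; the calibration is good to about 2 mm. A picture is of the moment at which its call begins. There is no depth.
A pose or a line that the arm cannot do raises ctrl.Unreachable and nothing moves.
- ctrl.job_done(): hands the job in; it is judged then, once.
Trained networks look in a picture, given as the dict that the camera call returned (one of the last four; its "shot" number tells which), for a name from the list of things; names that differ only in an ending like _2 or _b are one class to them, and where a whole thing is asked for, a point or a joint stands for the part that bears it (a point fixed in the world has none). Each returns a list of dicts, best first, with "conf" (0 to 1); they miss things now and then, are a little off and sometimes report something else, mostly with a low value. They report only what shows in the picture. A call takes as long as a camera call.
- ctrl.look_for(picture, thing): "box" ([left, top, right, bottom] in pixels, round what is visible of it).
- ctrl.silhouettes(picture, thing): "region" (400x640 bool, what is visible of it) and "box" ([left, top, right, bottom] in pixels, round what is visible of it).
- ctrl.mark_of(picture, thing): "at" ([column, row] in pixels: a listed point, or the origin of a listed thing).
Readings, each from a call of its own:
- ctrl.current_clock(): time.
- ctrl.current_joint_positions(): joint angles.
- ctrl.current_qvel(): joint speeds.
- ctrl.current_joint_efforts(): joint torques, N m.
- ctrl.current_tcp_pos(): TCP position.
- ctrl.current_tool_rot(): TCP orientation.
- ctrl.current_ft_force(): force on the tool from outside, world axes, zero at the start.
- ctrl.current_torque(): the same for the moment, N m.
- ctrl.current_finger_gap(): finger opening in m.
- ctrl.current_grip_force(): force on a finger pad.
Only numpy, scipy, OpenCV 4.12 (cv2) and the standard library are available. Lean on these libraries where they do the work, as an engineer would, in place of code of your own. Each camera call takes 0.05 s, during which the arm holds its last target. There are 200 camera calls.

## Working session

There is one attempt and no reset: what is moved stays moved. The work goes in short steps, each a Python script; the robot and the scene stay as the last script left them, time stands still between calls to the robot, and variables do not carry over. Pictures are saved under pics/ and viewed, at most 10 in all, crops included, and the job is handed in when it is done.

```bash
mkdir -p pics; cat > h.py <<'E'
import numpy as np, cv2
from cell import ctrl
def ray(pic,px):
    K=np.array(pic["mtx"]);T=np.array(pic["cam_to_world"])
    d=np.linalg.inv(K)@np.array([px[0],px[1],1.]);d=T[:3,:3]@np.array([d[0],-d[1],-d[2]])
    return T[:3,3],d
def at_z(pic,px,z):
    o,d=ray(pic,px);return o+d*(z-o[2])/d[2]
def tri(rs):
    A=0;b=0
    for o,d in rs:
        d=d/np.linalg.norm(d);P=np.eye(3)-np.outer(d,d);A=A+P;b=b+P@o
    return np.linalg.solve(A,b)
E
python3 - <<'E'
from h import *
print({k:len(v) for k,v in ctrl.read_camera("scene").items() if hasattr(v,'__len__')})
Z=dict(main_box=0,rocker_on_end=.069,ext_button_top=.083,saw_button_top=.084,toy_house=0,glue_bottle=0,bench_hammer=.015,offcut=0)
ims=[]
for c in("scene","side"):
    p=ctrl.read_camera(c);im=p["pixels"].copy();print(c,np.round(p["cam_to_world"],2)[:3,3],p.keys())
    for t,z in Z.items():
        for m in ctrl.mark_of(p,t)[:3]:
            print(t,round(m["conf"],2),np.round(m["at"]),np.round(at_z(p,m["at"],z),3))
            if m["conf"]>.3:
                q=tuple(int(v) for v in m["at"]);cv2.circle(im,q,3,(0,0,255),1);cv2.putText(im,t[:6],q,0,.4,(255,0,0),1)
    cv2.imwrite(f"pics/{c}1.png",im)
print(np.round(ctrl.current_tool_rot(),3),ctrl.current_clock())
E
```

```text
{'pixels': 400, 'mtx': 3, 'cam_to_world': 4}
scene [1.22 0.53 1.04] dict_keys(['pixels', 'mtx', 'cam_to_world', 'shot'])
main_box 0.78 [304. 151.] [ 0.476 -0.217  0.   ]
main_box 0.48 [267. 212.] [ 0.717 -0.13   0.   ]
main_box 0.32 [366. 293.] [0.73  0.226 0.   ]
rocker_on_end 0.78 [301. 127.] [ 0.458 -0.242  0.069]
ext_button_top 0.7 [417. 212.] [0.504 0.203 0.083]
saw_button_top 0.64 [339. 199.] [0.605 0.03  0.084]
toy_house 0.78 [368. 296.] [0.731 0.235 0.   ]
glue_bottle 0.56 [221. 184.] [ 0.732 -0.302  0.   ]
bench_hammer 0.82 [267. 260.] [ 0.829 -0.011  0.015]
offcut 0.61 [267. 214.] [ 0.721 -0.127  0.   ]
side [0.17 0.53 0.64] dict_keys(['pixels', 'mtx', 'cam_to_world', 'shot'])
main_box 0.87 [406. 196.] [ 0.467 -0.231  0.   ]
rocker_on_end 0.89 [410. 177.] [ 0.463 -0.226  0.069]
ext_button_top 0.84 [291. 272.] [0.496 0.209 0.083]
ext_button_top 0.4 [260. 190.] [0.729 0.058 0.083]
saw_button_top 0.65 [302. 202.] [0.612 0.034 0.084]
toy_house 0.71 [214. 250.] [0.737 0.221 0.   ]
glue_bottle 0.93 [337. 155.] [ 0.741 -0.289  0.   ]
bench_hammer 0.87 [255. 193.] [0.799 0.02  0.015]
bench_hammer 0.71 [336. 157.] [ 0.722 -0.259  0.015]
offcut 0.76 [312. 183.] [ 0.713 -0.122  0.   ]
[0.    0.983 0.185 0.   ] 0.95
```

View pics/scene1.png

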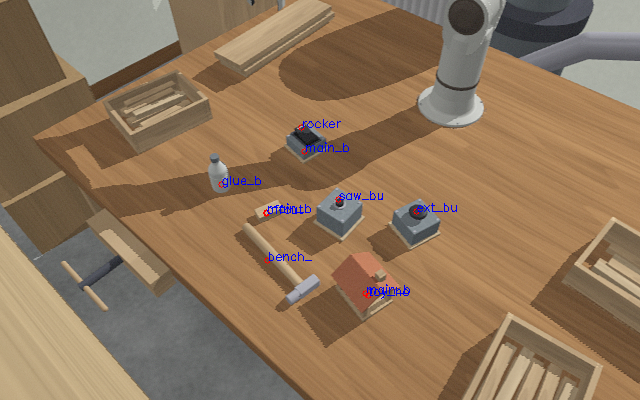

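View pics/side1.png

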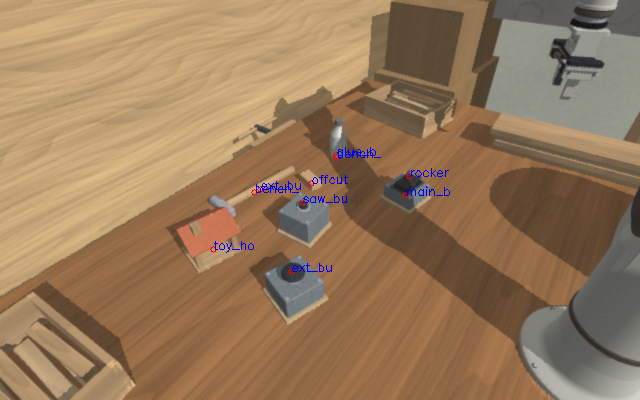

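The networks' marks agree with both pictures to about 1 cm: rocker near scene (301,127) and side (410,177), mushroom near (417,212) and (291,272), saw button near (339,199) and (302,202). The rocker's direction still isn't clear, so I'll refine it from above with the wrist camera.

```bash
python3 - <<'E'
from h import *
ctrl.gripper_to(0.0)
q=[0,1,0,0]
def look(x,y,z,things,name):
    for qq in (q,[0,.7071,.7071,0],[0,.7071,-.7071,0]):
        try: ctrl.move_pose([x,y,z],qq);break
        except ctrl.Unreachable: print("unreach",qq)
    p=ctrl.read_camera("wrist");T=np.array(p["cam_to_world"])
    print(name,"cam",np.round(T[:3,3],3),"look",np.round(-T[:3,2],2),np.round(ctrl.current_tcp_pos(),3),qq)
    im=p["pixels"].copy()
    for t,zz in things.items():
        for m in ctrl.mark_of(p,t)[:2]:
            print(t,round(m["conf"],2),np.round(m["at"]),np.round(at_z(p,m["at"],zz),4))
            c=tuple(int(v) for v in m["at"]);cv2.circle(im,c,3,(0,0,255),1)
    cv2.imwrite(f"pics/{name}.png",im)
    return im
Z=dict(main_box=0,rocker_on_end=.069,ext_button_top=.083,saw_button_top=.084)
a=look(.43,-.20,.30,Z,"w1")
b=look(.53,.12,.30,Z,"w2")
cv2.imwrite("pics/w12.png",cv2.resize(np.vstack([a,b]),(480,600)))
print(ctrl.current_clock())
E
```

```text
w1 cam [ 0.504 -0.201  0.459] look [-0.28 -0.   -0.96] [ 0.43  -0.201  0.3  ] [0, 1, 0, 0]
main_box 0.98 [337. 134.] [ 0.4653 -0.2229  0.    ]
rocker_on_end 0.62 [355. 142.] [ 0.4616 -0.242   0.069 ]
w2 cam [0.604 0.118 0.459] look [-0.28 -0.   -0.96] [0.53  0.118 0.3  ] [0, 1, 0, 0]
main_box 0.76 [553. 202.] [ 0.4673 -0.2235  0.    ]
rocker_on_end 0.79 [605. 220.] [ 0.4636 -0.2432  0.069 ]
ext_button_top 0.67 [248. 199.] [0.4969 0.2061 0.083 ]
ext_button_top 0.63 [516.  15.] [ 0.6937 -0.0838  0.083 ]
saw_button_top 0.57 [395.  99.] [0.6104 0.0365 0.084 ]
5.825
```

View pics/w12.png

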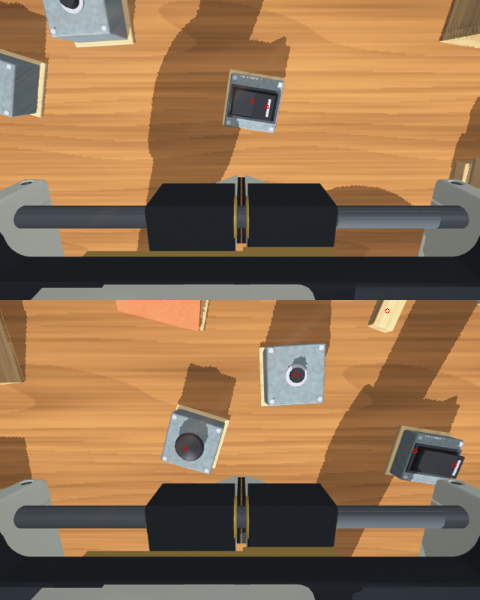

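Wrist view (composite): the rib shows as a white bar at about (269,105), on the −y side of the rocker. The marks agree across both poses to about 2 mm. Next I'll press the rocker with closed fingers laid across its width.

```bash
cat >> h.py <<'E'
from scipy.spatial.transform import Rotation as Rn
def press(x,y,zup,zend,u,lim=25):
    for s in (1,-1):
        Y=s*np.array([u[0],u[1],0])/np.hypot(*u);Z=np.array([0,0,-1.])
        q=Rn.from_matrix(np.c_[np.cross(Y,Z),Y,Z]).as_quat()[[3,0,1,2]]
        try: ctrl.move_pose([x,y,zup+.06],q);break
        except ctrl.Unreachable: print("unreach",s)
    ctrl.move_straight([x,y,zup+.012],feed=.1)
    hit=ctrl.move_straight([x,y,zend],feed=.03,force_limit=lim)
    p=ctrl.current_tcp_pos();f=ctrl.current_ft_force();ctrl.sleep(.35)
    print(hit,np.round(p,4),np.round(f,1),np.round(ctrl.current_tcp_pos(),4))
    ctrl.move_straight([x,y,zup+.06],feed=.15)
E
python3 - <<'E'
from h import *
press(.4625,-.2425,.076,.052,(.982,-.187))
ctrl.move_pose([.43,-.20,.30],[0,1,0,0])
p=ctrl.read_camera("wrist")
for m in ctrl.mark_of(p,"rocker_on_end")[:1]: print(m["conf"],at_z(p,m["at"],.06))
s=ctrl.read_camera("side")["pixels"][140:240,350:470]
w=p["pixels"][60:200,260:420]
cv2.imwrite("pics/r.png",np.hstack([cv2.resize(s,(400,400)),cv2.resize(w,(400,400))]))
print(ctrl.current_clock())
E
```

```text
True [ 0.4627 -0.2449  0.0602] [-2.7  1.5 10.8] [ 0.4627 -0.2449  0.0603]
0.69 [ 0.4626379  -0.24727497  0.06      ]
11.075
```

View pics/r.png

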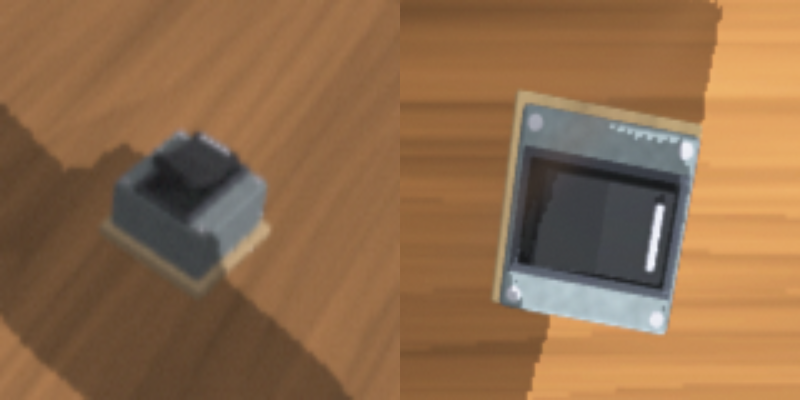

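The stop height of 60 mm suggests it's on, but the crop doesn't settle it. I'll compare before and after.

```bash
python3 - <<'E'
from h import *
p=ctrl.read_camera("scene");s=ctrl.read_camera("side")
f=lambda im,r:cv2.resize(im[r[0]:r[1],r[2]:r[3]],(390,290),interpolation=cv2.INTER_CUBIC)
a=(110,170,265,345);b=(155,215,370,450)
ims=[np.hstack([f(cv2.imread("pics/scene1.png"),a),f(cv2.imread("pics/side1.png"),b)]),np.hstack([f(p["pixels"],a),f(s["pixels"],b)])]
cv2.imwrite("pics/ba.png",np.vstack(ims))
E
```

```text
(no output)
```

View pics/ba.png

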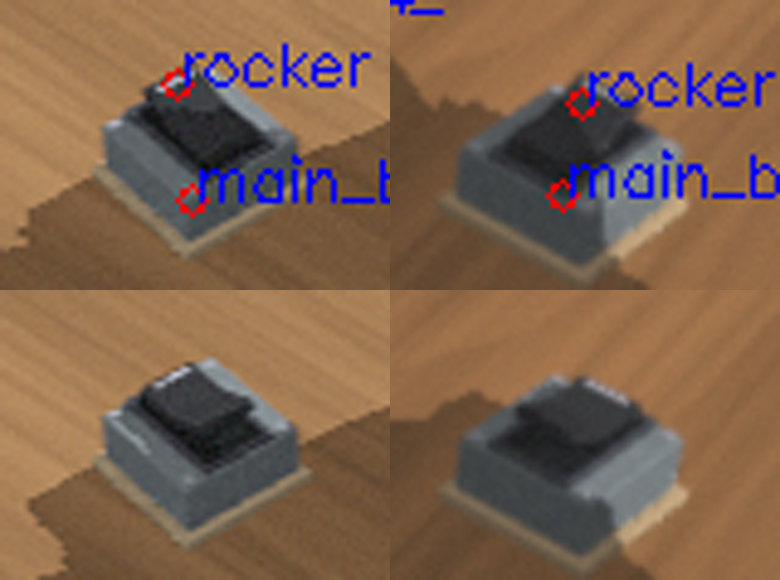

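After the press, the ribbed half is level (rib at about (170,378) in the lower-left view) and the other half stands up, its overhang ending at about (250,405). The rocker is on. Next are the two buttons.

```bash
python3 - <<'E'
from h import *
ctrl.move_pose([.5,.2,.25],[0,1,0,0])
press(.4968,.2065,.083,.068,(0,1))
press(.6108,.0355,.084,.0725,(0,1))
ctrl.move_pose([.53,.12,.30],[0,1,0,0])
p=ctrl.read_camera("wrist");s=ctrl.read_camera("side")
cv2.imwrite("pics/end.png",np.hstack([cv2.resize(s["pixels"][150:330,170:440],(400,267)),cv2.resize(p["pixels"][:260,180:],(400,267))]))
print(ctrl.current_clock())
E
```

```text
True [0.4971 0.2066 0.0749] [-1.5 -2.2  8.5] [0.4971 0.2066 0.0749]
True [0.611  0.0355 0.0762] [-0.8 -1.6  8.1] [0.6111 0.0354 0.0762]
22.9
```

View pics/end.png

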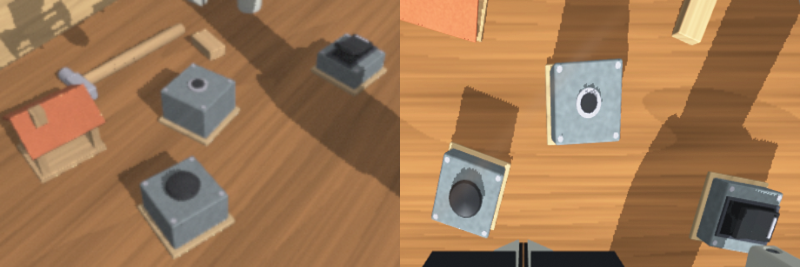

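The fingertips stopped at 74.9 mm on the mushroom and 76.2 mm on the saw button, which are the fully-down heights. In the left view the mushroom (183,185) and saw button (198,85) sit low, the rocker (352,48) is still on, and the bystanders haven't moved. Handing in.

```bash
python3 -c "
from cell import ctrl
print(ctrl.job_done())"
```

```text
the job is handed in; nothing more can be done
None
```

I switched on the main switch, then pressed the mushroom button and the saw button fully down, in that order; the bystanders stayed put and the job is handed in at about 23 s, with no verdict returned.

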